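Push the tray's top tier home until it clicks

ROBOT

A 7-joint arm with a two-finger parallel gripper is mounted at the origin on the work surface. World frame = base frame: x ahead of the robot, y to its left, z up, the work surface at z = 0. Lengths are in m, angles in rad, forces in N, time in s.
With the tool pointing down it reaches from about 0.4 to 0.875 m from the base axis. Payload 19.3 kg.
Tool frame: the origin (TCP) lies on the centre line of the jaws, within the pads' length; the fingertips stand 14 mm ahead of it and the grasp point (between the pads) lies 5 mm behind it; x points along the fingers, y is the direction in which the jaws open and shut, and the axes are right-handed (so a half turn about x gives the same grasp; the last joint's range is limited). The gripper opens to 85 mm and grips with 20 to 120 N. Pads are 22 mm wide; open, the fingers measure 114 mm over their backs; the gripper's body (76 mm by 85 mm) begins 54 mm behind the grasp point. The pads swing forward as they close: fully open they stand 13 mm farther back than shut.
Start: joints at [1.058, 0.521, -0.036, 1.599, 0.021, 1.021, -0.113], TCP at [0.268, -0.565, 0.245] pointing down, gripper open.
Joint ranges: [-2.91, 2.91], [-0.3, 2.13], [-1.5, 1.42], [0.17, 2.43], [-1.26, 4.41], [0.16, 1.93], [-2.52, 2.52]. Speed limits (rad/s): [1.89, 1.89, 2.39, 2.39, 3.01, 3.01, 3.01].

INTERFACE

Orientations are given as [roll, pitch, yaw] about the fixed x, y, z axes, in that order (R = Rz(yaw) Ry(pitch) Rx(roll)).
In Python, from workcell import monitor, optics, bot gives the robot as it stands.
- The arm moves only by the tool arm_command, never from a script. Its arguments are lists of equal length, an entry for each row: "delta_pos": the shift along the tool's x, y, z as a fraction of full scale, a list of three; "rotation": the turn, a rotation vector about the tool's x, y, z as a fraction of full scale, a list of three. In form: {"delta_pos": [[dx, dy, dz], ...], "rotation": [[wx, wy, wz], ...]}. A call has 1 to 10 rows; each row shifts and turns the pose as measured when the row begins, along the tool's axes as they then stand; what a row does not reach is not made up. Full scale, the value 1, is 30 mm for a shift and 6 degrees for a turn. A row lasts 1/10 s, in which the tool goes at most 50 mm and 8.59 degrees, less where a joint would pass 70% of its speed; a pose out of reach is approached as far as the arm can. A call with a number of a shift or a turn outside -1 to 1 is refused whole. A call with a gripper value outside its range is refused whole. "gripper" is the closure, from -1 (fully open) to 1 (shut), so that 0 is half open, set as the call begins (left out, the last holds). The fingers move at their own pace and stop on an object; "grip_force" is the grip in N (left out, the last holds). Time passes only in rows, so rows that do not move let the fingers close. It gives the time, the measured TCP pose, the force and the opening at its end, in the units of the state.
- monitor.observe(): the state, without advancing time (a new reading comes with each control period).
- optics.grab_frame(name): name is "scene" or "top"; returns the picture (384x512x3 uint8, red, green, blue); there is no depth.
- optics.camera_params(name): a dict with "fx", "fy", "cx", "cy" (pixels), "origin" and "rotation" of the camera in the world. Camera axes: x right, y down, z forward; pixel columns grow to the right and rows downward; lengths in m; the calibration is good to about 2 mm. A picture is of the moment at which its call begins. camera_params takes no time and is no camera call.
- bot.job_done(): hands the job in, once; it reports no verdict.
The state is a dict: "clock": time; "qpos": joint angles; "qd": joint speeds; "joint_efforts": joint torques, N m; "position": TCP position; "tool_rot": TCP orientation; "force": force on the tool from outside, world axes, zero at the start; "moment": the same for the moment, N m; "grip_width": finger opening in m.
Only numpy, scipy, OpenCV 4.12 (cv2) and the standard library are available. Lean on these libraries where they do the work, as an engineer would, in place of code of your own. Each camera call takes 0.05 s, during which the arm holds its last target. There are 200 camera calls.

TASK

The lidded top tier of the clear three-tier tray has been left slid out to one side. With the fingertips, push it back along its rails by its overhanging end until it drops into its detent, flush with the tiers below, without pushing it out past that point. Do not pick up or disturb anything else on the dresser, and finish with the hand clear of everything.

Things in the scene. Friction and masses are not known exactly. Their poses are not given: they have to be found in the camera images.
- organiser: Fixed three-tier clear acrylic tray with aluminium end plates, 130 mm (its x) by 200 mm (its y), 134 mm high in all. Origin: centre of its underside on the dresser. The two open lower tiers (up to 76 mm) and the two rails (76 to 92 mm) do not move; the lidded top tier runs on the rails along the organiser's y.
- tier_end (a point): Centre of the outer face of the sliding top tier's overhanging end plate (its -y end), a flat upright aluminium plate 130 mm wide and 42 mm high (z from 92 to 134 mm above the dresser). It moves with the tier; its y points along the slide towards home, z up.
- home_end (a point): Where tier_end lies when the top tier is home: in line with the end plates of the two lower tiers. Same axes as the organiser. The top tier is a closed box 130 x 200 x 42 mm of about 0.45 kg that slides with about 1 N of friction.
- top_tier (a joint): Slide of the top tier along the organiser's y, m: 0 home, negative overhanging (starts -0.05 to -0.09), positive past home; end stops -0.095 and +0.06. A sprung roller is met 19 mm before home: resistance rises to about 5 N near -15 mm and falls to nothing at about -9 mm; from there the roller draws the tier home by itself. A like bump lies beyond home (crest +9 mm).
- jar: Bystander, loose: brown glass jar with a black lid, 62 mm across, 66 mm high. Origin: centre of its underside.
- dish: Bystander, loose: white porcelain trinket dish, 96 mm across, 22 mm high. Origin: centre of its underside.
- lipstick: Bystander, loose: closed lipstick standing upright, 22 mm across, 75 mm high. Origin: centre of its underside.
- perfume: Bystander, loose: squared perfume bottle, 32 x 55 mm and 93 mm high. Origin: centre of its underside.
- mirror: Bystander, loose: silver aluminium hand mirror lying flat, 10 mm thick, round head 110 mm across centred on the origin, handle 115 mm long towards its -y. Origin: centre of its underside (of the head).
- brush_holder: Bystander, loose: pink silicone brush holder, 72 mm across, 95 mm high, with brushes up to 215 mm high. Origin: centre of its underside.

How it is judged:
At the end, for the whole second after the job is handed in: The top tier rests within 3 mm of home (joint 0), at rest, in its detent; every other thing stands upright within 25 mm of where it was; the tier was never more than 14 mm past home (value of joint top_tier between -0.003 and 0.003 m and velocity of joint top_tier between -0.01 and 0.01 m/s and distance of each of jar, dish, lipstick, perfume, mirror, brush_holder from where it was at the start of the episode below 0.025 m and angle between each of jar, dish, lipstick, perfume, mirror, brush_holder's own z axis and vertical below 0.2 rad); the robot touches nothing.
It fails at once if the top tier is pushed past its home position and out of the detent (value of joint top_tier above 0.014 m).
It fails at once if a bystander is lifted, carried or shoved (more than 25 mm) (distance of any of jar, dish, lipstick, perfume, mirror, brush_holder from where it was at the start of the episode above 0.025 m).
It also fails if it takes over 42 s, if anything falls off the work surface, if the arm or the gripper's body presses on something with over 40 N, if the wrist force passes 120 N, or if a joint passes its speed limit or range.

## Working session

There is one attempt and no reset: what is moved stays moved. The work goes in short steps, Python scripts to look and compute and a tool call to move; the robot and the scene stay as the last step left them, time stands still between calls to the robot, and variables do not carry over. Pictures are saved under pics/ and viewed, about 8 in all and at most 12, crops included, and the job is handed in when it is done.

Besides the shell and the picture viewer there is one more tool, called after "Emit:" as name(argument=value, ...) on one line, values as JSON. arm_command: Moves the arm, as the interface text tells. Its arguments: {"type":"object","properties":{"delta_pos":{"type":"array","items":{"type":"array","items":{"type":"number"}}},"rotation":{"type":"array","items":{"type":"array","items":{"type":"number"}}},"gripper":{"type":"number"},"grip_force":{"type":"number"}},"required":["delta_pos","rotation"]}

```bash
mkdir -p pics; python3 - <<'E'
from workcell import monitor, optics
import cv2
for n in("scene","top"):
    cv2.imwrite(f"pics/{n}0.png",cv2.resize(optics.grab_frame(n)[:,:,::-1],(800,600),interpolation=cv2.INTER_CUBIC)); print(n,optics.camera_params(n))
print(monitor.observe())
E
```

```text
scene {'fx': 482.5461598274353, 'fy': 482.5461598274353, 'cx': 252.52535988544855, 'cy': 189.90391222671002, 'origin': array([ 0.57447023, -0.6321519 ,  0.69045907]), 'rotation': array([-2.24288184,  0.00408376,  0.0264398 ])}
top {'fx': 386.97145625379693, 'fy': 386.97145625379693, 'cx': 254.01138998524627, 'cy': 187.96768347738512, 'origin': array([0.42452875, 0.09321146, 0.96852584]), 'rotation': array([-2.99511592, -0.01225269, -1.5576459 ])}
{'clock': 0.1, 'qpos': array([ 1.05780638,  0.52196205, -0.03632052,  1.59995988,  0.02118947,
        1.0210736 , -0.11282482]), 'qd': array([ 5.37713869e-04, -1.40877848e-03, -1.90160266e-03, -1.93727314e-03,
        1.57124736e-03,  2.08479147e-04,  5.54380247e-05]), 'joint_efforts': array([ 3.38938495e-03, -9.28483486e+01,  1.98336639e+00, -3.70538342e+01,
        1.80629367e-02,  5.24597344e-03, -9.21087462e-05]), 'position': array([ 0.26763507, -0.56447987,  0.2447754 ]), 'tool_rot': array([-1.5068811 ,  1.569778  ,  2.07745437]), 'force': array([-0.2882044 , -0.80226072,  0.69046908]), 'moment': array([ 0.0326905 , -0.03126636,  0.00521096]), 'grip_width': 0.08557039563084681}
```

View pics/scene0.png

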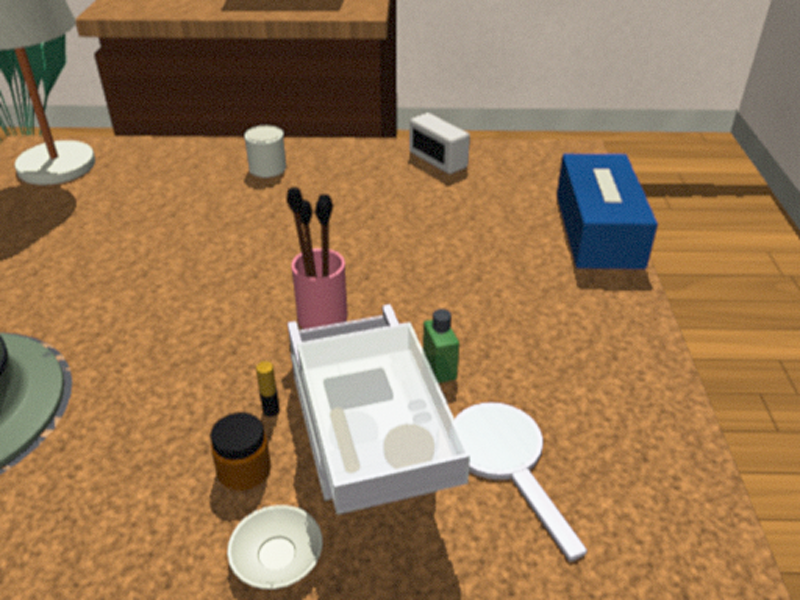

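View pics/top0.png

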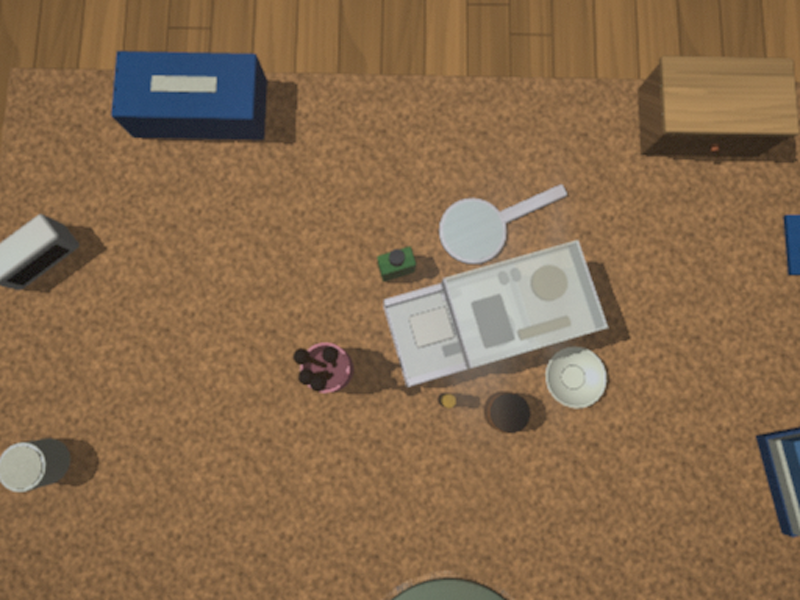

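The top view shows the top tier's outer end at about (580,242)-(606,326), its inner end at (443,279)-(468,367), and the far rail ends at (386,300)-(407,385). The mirror, dish and jar flank it.

```bash
cat > h.py <<'E'
import numpy as np
from scipy.spatial.transform import Rotation as R
from workcell import monitor, optics
def ray(n,u,v,z):  # u,v in 800x600 picture
    c=optics.camera_params(n); u=(u+.5)*.64-.5; v=(v+.5)*.64-.5
    d=R.from_euler('xyz',c['rotation']).as_matrix()@[(u-c['cx'])/c['fx'],(v-c['cy'])/c['fy'],1]
    return c['origin']+d*(z-c['origin'][2])/d[2]
def proj(n,p):
    c=optics.camera_params(n); q=R.from_euler('xyz',c['rotation']).as_matrix().T@(np.array(p)-c['origin'])
    return np.array([c['fx']*q[0]/q[2]+c['cx'],c['fy']*q[1]/q[2]+c['cy']])/.64
E
python3 - <<'E'
from h import *
import cv2
np.set_printoptions(precision=4,suppress=True)
for n,l in {"top":[(580,242,.134),(606,326,.134),(443,279,.134),(468,367,.134),(386,300,.092),(407,385,.092),(473,230,.01),(565,190,.01),(576,378,.022),(508,412,.066),(448,400,.075),(397,257,.093)],
 "scene":[(464,457,.134),(337,497,.134),(406,327,.134),(300,350,.134),(497,440,.01),(276,540,.022)]}.items():
    for p in l: print(n,p,ray(n,*p))
print(R.from_euler('xyz',monitor.observe()['tool_rot']).as_matrix())
f=optics.grab_frame("top")[120:270,230:400,::-1]
cv2.imwrite("pics/topc.png",cv2.resize(f,None,fx=4,fy=4,interpolation=cv2.INTER_CUBIC))
f=optics.grab_frame("scene")[190:350,170:320,::-1]
cv2.imwrite("pics/scc.png",cv2.resize(f,None,fx=3.7,fy=3.7,interpolation=cv2.INTER_CUBIC))
E
```

```text
top (580, 242, 0.134) [ 0.6262 -0.1738  0.134 ]
top (606, 326, 0.134) [ 0.5071 -0.2063  0.134 ]
top (443, 279, 0.134) [0.57   0.0207 0.134 ]
top (468, 367, 0.134) [ 0.4479 -0.014   0.134 ]
top (386, 300, 0.092) [0.5448 0.1004 0.092 ]
top (407, 385, 0.092) [0.4223 0.0683 0.092 ]
top (473, 230, 0.01) [ 0.6734 -0.0389  0.01  ]
top (565, 190, 0.01) [ 0.7437 -0.1913  0.01  ]
top (576, 378, 0.022) [ 0.4363 -0.1966  0.022 ]
top (508, 412, 0.066) [ 0.3849 -0.0813  0.066 ]
top (448, 400, 0.075) [0.4014 0.0079 0.075 ]
top (397, 257, 0.093) [0.609  0.0852 0.093 ]
scene (464, 457, 0.134) [ 0.6247 -0.172   0.134 ]
scene (337, 497, 0.134) [ 0.5098 -0.2197  0.134 ]
scene (406, 327, 0.134) [0.5677 0.0128 0.134 ]
scene (300, 350, 0.134) [ 0.4528 -0.028   0.134 ]
scene (497, 440, 0.01) [ 0.6756 -0.0433  0.01  ]
scene (276, 540, 0.022) [ 0.4395 -0.1906  0.022 ]
[[-0.0005  0.4284 -0.9036]
 [ 0.0009 -0.9036 -0.4284]
 [-1.     -0.001   0.0001]]
```

View pics/topc.png

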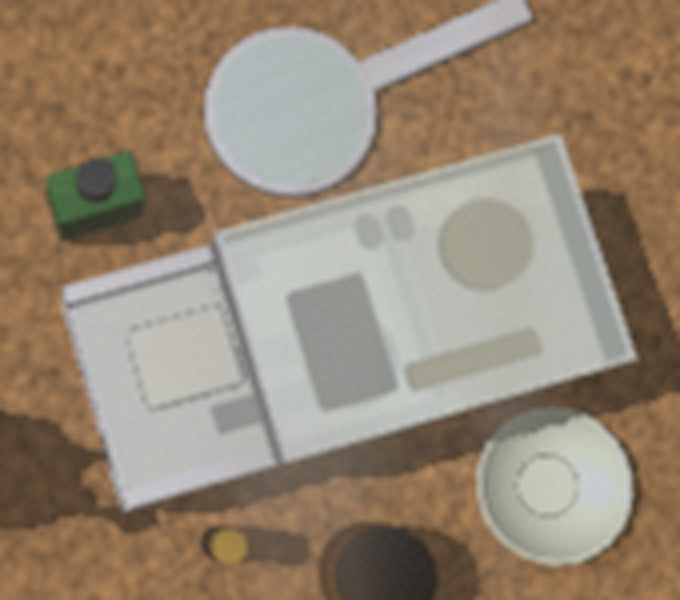

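The crop gives refined corners: outer end (560,137) and (636,357), inner end (214,236) and (279,463), rail ends (64,290) and (124,508). I'll fit the 130 x 200 box to these, then approach.

```bash
python3 - <<'E'
from h import *
from scipy.optimize import least_squares
np.set_printoptions(precision=4,suppress=True)
f=lambda a,b:((230+a/4)/.64,(120+b/4)/.64)
A=[("top",f(560,137),(.065,0)),("top",f(636,357),(-.065,0)),("top",f(214,236),(.065,.2)),("top",f(279,463),(-.065,.2)),
 ("scene",(464,457),(.065,0)),("scene",(337,497),(-.065,0)),("scene",(406,327),(.065,.2)),("scene",(300,350),(-.065,.2))]
def W(p,q): c,s=np.cos(p[2]),np.sin(p[2]); return [p[0]+c*q[0]-s*q[1],p[1]+s*q[0]+c*q[1],.134]
for B in(A[:4],A[4:],A):
    r=least_squares(lambda p:np.ravel([proj(n,W(p,q))-uv for n,uv,q in B]),[.56,-.19,.29]); p=r.x
    print(p,r.fun.reshape(-1,2).tolist())
e=(ray("top",*f(64,290),.092)+ray("top",*f(124,508),.092))/2
u=np.array([-np.sin(p[2]),np.cos(p[2])]); print("u",u,"overhang",(e[:2]-p[:2])@u-.2, e)
o=monitor.observe();M=R.from_euler('xyz',o['tool_rot']).as_matrix()
start=np.array([*(p[:2]-.06*u),.245]); print("approach",start,"delta tool mm",1000*M.T@(start-o['position']))
print("turn about tool x deg",np.degrees(np.arctan2(-(M[0,1]*-u[1]-M[1,1]*-u[0]),M[:2,1]@-u)))
E
```

```text
[ 0.5658 -0.1895  0.2946] [[-0.6728206167458666, -0.5665879482209277], [-0.5530228095334451, 1.3297343344947308], [-0.3559577738741382, -0.9321099775065704], [1.5445937684693831, 0.15597164118429419]]
[ 0.5692 -0.1965  0.3107] [[6.757356057943639, 3.8294666146372265], [-2.8065526062025583, -3.4288909899412374], [1.6670866175026617, -0.7862708966054015], [-6.123618424941469, -1.6332500313155833]]
[ 0.568  -0.1932  0.3045] [[1.4551751602514287, -1.9194120987386896], [2.476152076522567, -0.3446993678032868], [2.262900032103687, -0.9851309672920934], [5.107810529301389, -0.16994582400911895], [5.460293406933715, 1.2578849207491771], [-3.871806903725826, -6.9319427179341915], [1.8184957052662867, -2.7315149934745477], [-5.733623619221987, -4.189821209823094]]
u [-0.2998  0.954 ] overhang 0.09101800664014348 [0.4823 0.085  0.092 ]
approach [ 0.586  -0.2504  0.245 ] delta tool mm [   0.0457 -147.5291 -422.2083]
turn about tool x deg 7.9235136097604935
```

Emit:
arm_command(delta_pos=[[0, 0, 0], [0, 0, 0], [0, -0.5, -0.93], [0, -0.5, -0.93], [0, -0.5, -0.93], [0, -0.5, -0.93], [0, -0.5, -0.93], [0, -0.5, -0.93], [0, -0.5, -0.93], [0, -0.5, -0.93]], rotation=[[0.7, 0, 0], [0.7, 0, 0], [0, 0, 0], [0, 0, 0], [0, 0, 0], [0, 0, 0], [0, 0, 0], [0, 0, 0], [0, 0, 0], [0, 0, 0]], gripper=1)

```text
clock: 1.2
position: [0.4493, -0.3825, 0.2431]
tool_rot: [-0.59, 1.567, 2.833]
force: [0.2, -0.0, 0.6]
grip_width: 0.0001
```

Emit:
arm_command(delta_pos=[[0, -0.45, -0.82], [0, -0.45, -0.82], [0, -0.45, -0.82], [0, -0.45, -0.82], [0, -0.45, -0.82], [0, -0.45, -0.82], [0, -0.45, -0.82], [0, 0, 0]], rotation=[[0, 0, 0], [0, 0, 0], [0, 0, 0], [0, 0, 0], [0, 0, 0], [0, 0, 0], [0, 0, 0], [0, 0, 0]])

```text
clock: 2.0
position: [0.596, -0.2325, 0.2415]
tool_rot: [-0.997, 1.565, 2.432]
force: [-0.8, 0.0, -0.3]
grip_width: 0.0001
```

```bash
cat > s.py <<'E'
from h import *
np.set_printoptions(precision=4,suppress=True)
o=monitor.observe();M=R.from_euler('xyz',o['tool_rot']).as_matrix();P=o['position']
p=np.array([.5658,-.1895]);a=.2946;u=np.array([-np.sin(a),np.cos(a)]);x=np.array([np.cos(a),np.sin(a)])
d=P[:2]-p
print(o['clock'],P,"along u mm",1000*d@u,"across",1000*d@x,"turn deg",np.degrees(np.arctan2(-(M[0,1]*-u[1]-M[1,1]*-u[0]),M[:2,1]@-u)))
print(M,"force u,x,z",o['force'][:2]@u,o['force'][:2]@x,o['force'][2])
E
python3 s.py
```

```text
2.0 [ 0.596  -0.2325  0.2415] along u mm -49.887877494119024 across 16.415523401105364 turn deg -0.4325953940721709
[[-0.0044  0.2831 -0.9591]
 [ 0.0038 -0.9591 -0.2831]
 [-1.     -0.0048  0.0031]] force u,x,z 0.24296301158478156 -0.7666940875136301 -0.25515250427914243
```

Emit:
arm_command(delta_pos=[[0, 0.3, 0.55], [0.6, 0, 0], [0.6, 0, 0], [0.6, 0, 0], [0.6, 0, 0], [0.6, 0, 0], [0.6, 0, 0], [0.4, 0, 0], [0, 0, 0]], rotation=[[0, 0, 0], [0, 0, 0], [0, 0, 0], [0, 0, 0], [0, 0, 0], [0, 0, 0], [0, 0, 0], [0, 0, 0], [0, 0, 0]])

```text
clock: 2.9
position: [0.5732, -0.2562, 0.1176]
tool_rot: [-0.257, 1.564, -3.12]
force: [-0.1, 0.8, 0.7]
grip_width: -0.0001
```

```bash
python3 s.py; python3 - <<'E'
from workcell import optics
import cv2
a=optics.grab_frame("scene")[160:370,150:350,::-1];b=optics.grab_frame("top")[120:270,230:400,::-1]
a=cv2.resize(a,(400,420));b=cv2.resize(b,(400,420*1),interpolation=cv2.INTER_CUBIC)
cv2.imwrite("pics/a1.png",cv2.hconcat([a,b]))
E
```

```text
2.9 [ 0.5732 -0.2562  0.1176] along u mm -66.00824333467433 across -12.298097593277749 turn deg -0.8855858652737538
[[-0.0069  0.2755 -0.9613]
 [-0.0002 -0.9613 -0.2755]
 [-1.     -0.0018  0.0067]] force u,x,z 0.7796860660192824 0.11922478108325288 0.6565298322483828
```

View pics/a1.png

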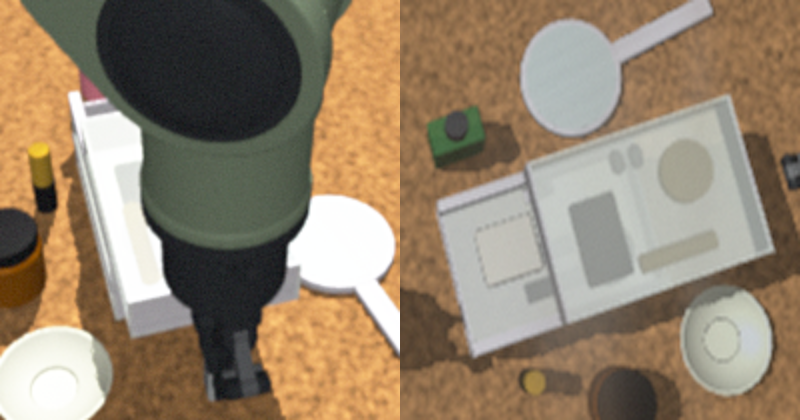

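The scene view shows the closed fingers just in front of the end plate. In the top view they sit near (795,170), roughly in line with the plate centre. Next I'll centre and move closer.

Emit:
arm_command(delta_pos=[[0, 0, -0.35], [0, -0.4, 0], [0, -0.4, 0], [0, -0.2, 0], [0, 0, 0]], rotation=[[-0.15, 0, 0], [0, 0, 0], [0, 0, 0], [0, 0, 0], [0, 0, 0]])

```text
clock: 3.5
position: [0.5779, -0.2221, 0.1225]
tool_rot: [1.151, 1.569, -1.692]
force: [1.1, -1.0, 0.0]
grip_width: -0.0003
```

```bash
python3 s.py
```

```text
3.5 [ 0.5779 -0.2221  0.1225] along u mm -34.67237804078961 across 2.0790047410170267 turn deg 0.20390769053883226
[[-0.0002  0.2938 -0.9559]
 [-0.0019 -0.9559 -0.2938]
 [-1.      0.0017  0.0008]] force u,x,z -1.2535223966749327 0.8101800800220981 0.03709646188408102
```

Emit:
arm_command(delta_pos=[[0.1, -0.25, 0], [0, -0.3, 0], [0, -0.3, 0], [0, -0.3, 0], [0, -0.3, 0], [0, -0.3, 0], [0, -0.2, 0], [0, -0.1, 0], [0, 0, 0]], rotation=[[0, 0, 0], [0, 0, 0], [0, 0, 0], [0, 0, 0], [0, 0, 0], [0, 0, 0], [0, 0, 0], [0, 0, 0], [0, 0, 0]])

```text
clock: 4.4
position: [0.5582, -0.1582, 0.1195]
tool_rot: [1.402, 1.568, -1.441]
force: [0.3, -0.9, -1.0]
grip_width: -0.0002
```

```bash
python3 s.py; python3 - <<'E'
from workcell import optics
import cv2
b=optics.grab_frame("top")[120:270,230:400,::-1]
cv2.imwrite("pics/a2.png",cv2.resize(b,None,fx=4,fy=4,interpolation=cv2.INTER_CUBIC))
E
```

```text
4.4 [ 0.5582 -0.1582  0.1195] along u mm 32.14457179114988 across 1.7998085827409522 turn deg 0.22506772049562523
[[ 0.0003  0.2941 -0.9558]
 [-0.0027 -0.9558 -0.2941]
 [-1.      0.0027  0.0005]] force u,x,z -0.9045998561669444 0.0023196719312605155 -0.9530824464815534
```

View pics/a2.png

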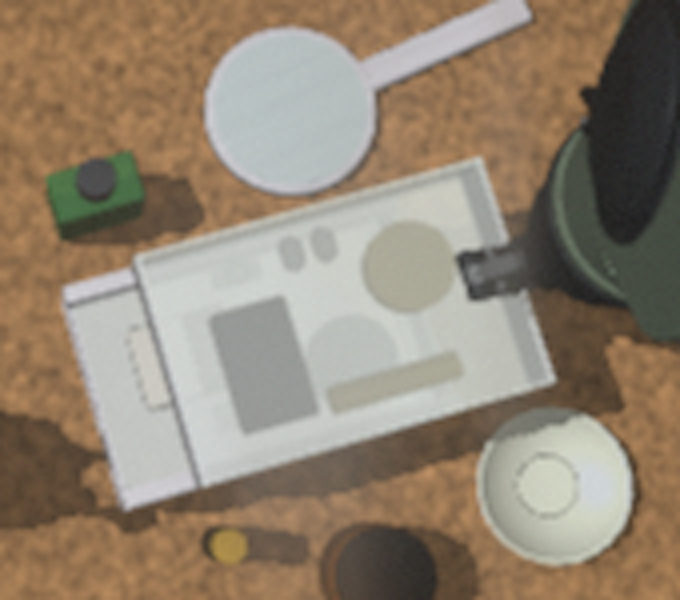

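The tier has moved: inner corners at (135,258) and (198,488), outer corners at (480,160) and (555,381). The finger is in contact with the outer plate.

```bash
cat > fit.py <<'E'
from h import *
import sys
from scipy.optimize import least_squares
f=lambda a,b:((230+a/4)/.64,(120+b/4)/.64)
def W(p,q): c,s=np.cos(p[2]),np.sin(p[2]); return [p[0]+c*q[0]-s*q[1],p[1]+s*q[0]+c*q[1],.134]
v=list(map(float,sys.argv[1:])); C=list(zip(v[::2],v[1::2]))
r=least_squares(lambda p:np.ravel([proj("top",W(p,q))-f(*c) for c,q in zip(C,[(.065,0),(-.065,0),(.065,.2),(-.065,.2)])]),[.56,-.19,.29]); p=r.x
a=.2946;u=np.array([-np.sin(a),np.cos(a)])
e=(ray("top",*f(64,290),.092)+ray("top",*f(124,508),.092))/2
print(p,"end along",1e3*(p[:2]-[.5658,-.1895])@u,"joint~",1e3*((p[:2]-e[:2])@u+.2))
E
python3 fit.py 560 137 636 357 214 236 279 463; python3 fit.py 480 160 555 381 135 258 198 488; python3 s.py
```

```text
[ 0.56578472 -0.1894545   0.29460287] end along 0.04797964369338325 joint~ -86.83449280408884
[ 0.55228022 -0.14550054  0.29473544] end along 46.02945498297987 joint~ -40.853017464802356
4.45 [ 0.5583 -0.1584  0.1195] along u mm 31.926538012256252 across 1.808315779729919 turn deg 0.21838465213976604
[[ 0.0004  0.294  -0.9558]
 [-0.0027 -0.9558 -0.294 ]
 [-1.      0.0027  0.0004]] force u,x,z 0.06964793999186833 -0.258258021952184 -0.5072317153119685
```

Emit:
arm_command(delta_pos=[[0, -0.2, 0], [0, -0.2, 0], [0, -0.1, 0], [0, 0, 0]], rotation=[[0, 0, 0], [0, 0, 0], [0, 0, 0], [0, 0, 0]])

```text
clock: 4.85
position: [0.5536, -0.1437, 0.1194]
tool_rot: [1.495, 1.568, -1.35]
force: [0.4, -0.5, -1.0]
grip_width: 0.0001
```

```bash
python3 s.py
```

```text
4.85 [ 0.5536 -0.1437  0.1194] along u mm 47.3814032869774 across 1.6261001617741222 turn deg 0.1469976470182989
[[ 0.0007  0.2928 -0.9562]
 [-0.003  -0.9562 -0.2928]
 [-1.      0.003   0.0002]] force u,x,z -0.6287994934871461 0.2170876959870919 -1.0406712776672138
```

Emit:
arm_command(delta_pos=[[0, -0.1, 0], [0, -0.05, 0], [0, 0, 0]], rotation=[[0, 0, 0], [0, 0, 0], [0, 0, 0]])

```text
clock: 5.15
position: [0.5522, -0.1392, 0.1194]
tool_rot: [1.49, 1.568, -1.354]
force: [0.2, -0.0, 0.2]
grip_width: -0.0001
```

```bash
python3 s.py
```

```text
5.15 [ 0.5522 -0.1392  0.1194] along u mm 52.131326939609195 across 1.583104165143766 turn deg 0.14258186842153453
[[ 0.0007  0.2927 -0.9562]
 [-0.0031 -0.9562 -0.2927]
 [-1.      0.0032  0.0003]] force u,x,z -0.0954613071825258 0.15574249242751434 0.1654279408224564
```

Emit:
arm_command(delta_pos=[[0, -0.08, 0], [0, 0, 0]], rotation=[[0, 0, 0], [0, 0, 0]])

```text
clock: 5.35
position: [0.5515, -0.1368, 0.1194]
tool_rot: [1.516, 1.568, -1.329]
force: [-1.0, -0.1, -0.2]
grip_width: 0.0
```

Emit:
arm_command(delta_pos=[[0, -0.08, 0], [0, 0, 0]], rotation=[[0, 0, 0], [0, 0, 0]])

```text
clock: 5.55
position: [0.5508, -0.1347, 0.1194]
tool_rot: [1.531, 1.567, -1.314]
force: [1.1, -0.5, 0.3]
grip_width: -0.0001
```

Emit:
arm_command(delta_pos=[[0, -0.08, 0], [0, 0, 0]], rotation=[[0, 0, 0], [0, 0, 0]])

```text
clock: 5.75
position: [0.5502, -0.1328, 0.1195]
tool_rot: [1.605, 1.566, -1.24]
force: [1.3, -1.5, -0.9]
grip_width: -0.0003
```

```bash
python3 s.py
```

```text
5.75 [ 0.5502 -0.1328  0.1195] along u mm 58.83607195851535 across 1.4996889520811096 turn deg 0.08866739641198433
[[ 0.0014  0.2918 -0.9565]
 [-0.0041 -0.9565 -0.2918]
 [-1.      0.0043 -0.0001]] force u,x,z -1.7599158407130095 0.7958529810607664 -0.901167326366031
```

Emit:
arm_command(delta_pos=[[0, -0.08, 0], [0, 0, 0]], rotation=[[0, 0, 0], [0, 0, 0]])

```text
clock: 5.95
position: [0.5494, -0.1304, 0.1195]
tool_rot: [1.622, 1.566, -1.223]
force: [0.9, 0.2, 0.2]
grip_width: 0.0
```

Emit:
arm_command(delta_pos=[[0, -0.08, 0], [0, 0, 0]], rotation=[[0, 0, 0], [0, 0, 0]])

```text
clock: 6.15
position: [0.5486, -0.1276, 0.1194]
tool_rot: [1.607, 1.567, -1.238]
force: [-0.9, -0.2, -0.5]
grip_width: 0.0004
```

```bash
python3 s.py; python3 - <<'E'
from workcell import optics
import cv2
b=optics.grab_frame("top")[120:270,230:400,::-1]
cv2.imwrite("pics/a3.png",cv2.resize(b,None,fx=4,fy=4,interpolation=cv2.INTER_CUBIC))
E
```

```text
6.15 [ 0.5486 -0.1276  0.1194] along u mm 64.21209668663145 across 1.5279220820184911 turn deg 0.08885604040291933
[[ 0.0013  0.2918 -0.9565]
 [-0.0039 -0.9565 -0.2918]
 [-1.      0.0041 -0.0002]] force u,x,z 0.04942518426035882 -0.9066909834468694 -0.5172599904853432
```

View pics/a3.png

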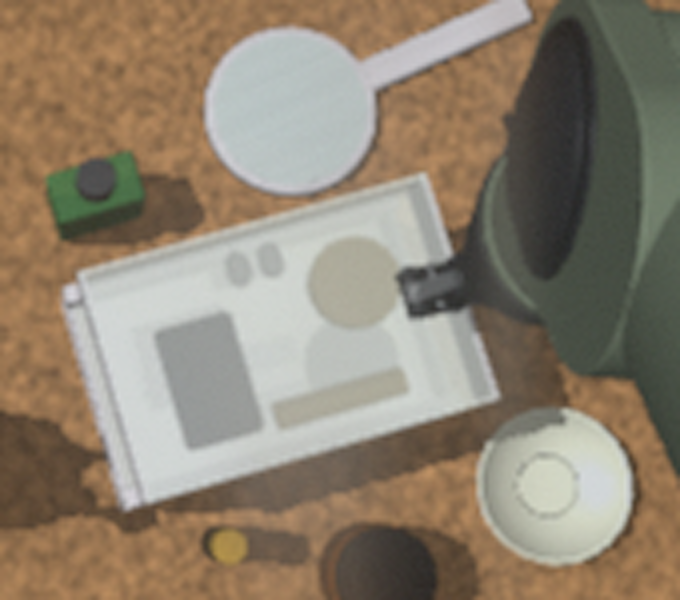

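Corners are now: inner (78,273) and (140,505), outer (426,176) and (498,398).

```bash
python3 fit.py 426 176 498 398 78 273 140 505
```

```text
[ 0.54264215 -0.11479757  0.29143098] end along 78.20817533745017 joint~ -8.674297110332073
```

Emit:
arm_command(delta_pos=[[0, -0.06, 0], [0, 0, 0]], rotation=[[0, 0, 0], [0, 0, 0]])

```text
clock: 6.4
position: [0.5479, -0.1254, 0.1193]
tool_rot: [1.504, 1.567, -1.341]
force: [0.1, 0.4, 0.1]
grip_width: 0.0001
```

```bash
python3 s.py
```

```text
6.4 [ 0.5479 -0.1254  0.1193] along u mm 66.50510978726147 across 1.4594141573681028 turn deg 0.10522642713262594
[[ 0.0008  0.2921 -0.9564]
 [-0.0035 -0.9564 -0.2921]
 [-1.      0.0035  0.0002]] force u,x,z 0.3322125314917477 0.1693055892796382 0.07845901005356579
```

```bash
python3 - <<'E'
from workcell import optics
import cv2
b=optics.grab_frame("top")[120:270,230:400,::-1]
cv2.imwrite("pics/a4.png",cv2.resize(b,None,fx=4,fy=4,interpolation=cv2.INTER_CUBIC))
E
```

```text
(no output)
```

View pics/a4.png

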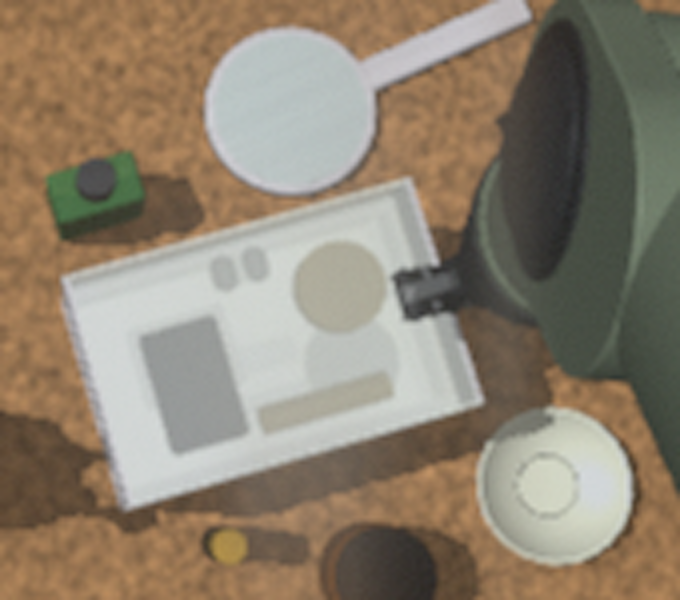

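The tier snapped ahead of the finger: inner corners at (62,278) and (123,508), outer corners at (411,179) and (484,402). Its inner edge now covers the rail ends. I'll retreat along +y, then up.

```bash
python3 fit.py 411 179 484 402 62 278 123 508
```

```text
[ 0.5405065  -0.10635991  0.29177037] end along 86.90242413452007 joint~ 0.019951686737851304
```

Emit:
arm_command(delta_pos=[[0, 0.4, 0], [0, 0.8, 0], [0, 0.8, 0], [-0.6, 0.5, 0], [-0.9, 0.5, 0], [-0.9, 0.5, 0], [-0.9, 0.5, 0], [-0.9, 0.5, 0], [0, 0, 0], [0, 0, 0]], rotation=[[0, 0, 0], [0, 0, 0], [0, 0, 0], [0, 0, 0], [0, 0, 0], [0, 0, 0], [0, 0, 0], [0, 0, 0], [0, 0, 0], [0, 0, 0]])

```text
clock: 7.45
position: [0.5879, -0.268, 0.2499]
tool_rot: [0.911, 1.566, -1.937]
force: [-0.2, 0.6, -0.3]
grip_width: -0.0001
```

```bash
python3 s.py; python3 - <<'E'
from workcell import optics
import cv2
a=optics.grab_frame("scene")[:,:,::-1];b=optics.grab_frame("top")[120:270,230:400,::-1]
cv2.imwrite("pics/a5.png",cv2.resize(b,None,fx=4,fy=4,interpolation=cv2.INTER_CUBIC))
cv2.imwrite("pics/a6.png",a)
E
```

```text
7.45 [ 0.5879 -0.268   0.2499] along u mm -81.47433035172988 across -1.6754464524117278 turn deg -0.0632538099963111
[[-0.0017  0.2893 -0.9572]
 [-0.0044 -0.9572 -0.2893]
 [-1.      0.0038  0.0029]] force u,x,z 0.6494566006049765 0.004254595527979649 -0.2922905164321559
```

View pics/a5.png

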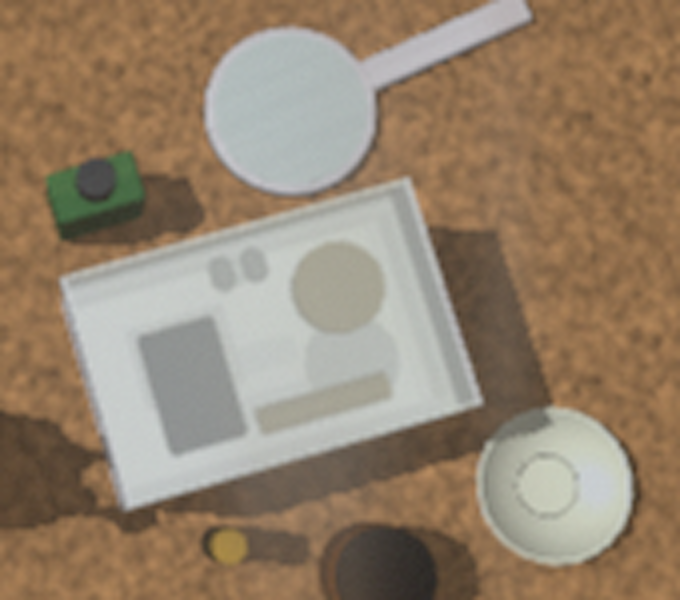

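View pics/a6.png

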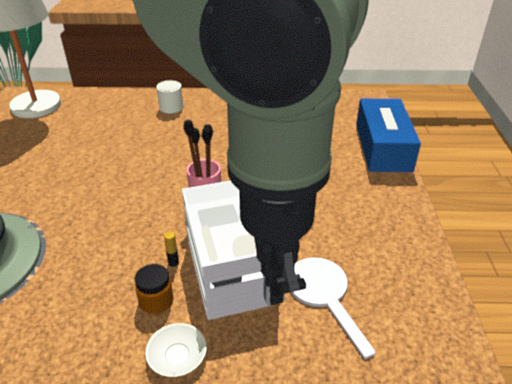

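The top view shows the tier covering the rails (inner corners (61,278) and (123,508), outer (409,179) and (482,402)) with all bystanders in place. In the scene view the hand is clear, with the end plates flush one above another. Handing in.

```bash
python3 -c "
from workcell import bot
print(bot.job_done())"; python3 fit.py 409 179 482 402 61 278 123 508
```

```text
the job is handed in; nothing more can be done
None
the job is handed in; nothing more can be done
```

The top tier is back in its detent, and I've handed the job in at about 7.5 s on the robot's clock. I pushed its overhanging end plate with the closed fingertips until the roller pulled it home ahead of the finger, then backed off and lifted away.

**Tier position:** the top-view fit put the joint at about 0.0 mm, good to roughly 2 mm. That fit was made while the finger was still near the plate. After the retreat the corners read about 1 to 2 crop pixels (under 1 mm) further in. I tried to fit those too, but the job was already handed in and no number came out.

**Bystanders and hand:** in the last top view the jar, dish, lipstick, perfume and mirror look unmoved. The brush holder is outside that crop and shows upright in the scene view. The hand is clear at 0.25 m height, and the force reading is noise only.

**Checks that disagreed:**
- The first scene-camera fit was up to 7 px off and differed from the top-camera fit by about 7 mm. I relied on the top camera.
- The force signal was too noisy (about 1 N) to show the roller's crest clearly, so I confirmed the snap into the detent from the pictures.

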